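Close the scrap opening of the chopping board

ROBOT

A 6-joint arm with a two-finger parallel gripper is mounted at the origin on a cart in front of the work surface, level with it; the furniture and walls round the work are solid. World frame = base frame: x ahead of the robot, y to its left, z up, the work surface at z = 0. Lengths are in m, angles in degrees, forces in N, time in s.
With the tool pointing down it reaches from about 0.35 to 0.875 m from the base axis. Payload 4.2 kg.
Tool frame: the origin (TCP) lies midway between the tips of the shut fingers; the grasp point (between the pads) lies 19 mm behind it; y points along the fingers, x is the direction in which the jaws open and shut, and the axes are right-handed (so a half turn about y gives the same grasp; the last joint's range is limited). The gripper opens to 87 mm and grips with 3 to 60 N. Pads are 19 mm wide; open, the fingers measure 117 mm over their backs; the gripper's body (75 mm by 190 mm) begins 51 mm behind the grasp point.
Start: joints at [-51.245, 22.042, 0.453, 0, -68.411, -14.817], TCP at [0.254, -0.571, 0.223] pointing down, gripper open.
Joint ranges: [-179.83, 179.83], [-69.29, 118.12], [-61.27, 80.66], [-181.25, 117.63], [-171.15, -9.14], [-177.46, 177.46]. Speed limits (degrees/s): [159.86, 159.86, 180, 180, 180, 180].

INTERFACE

Orientations are given as a 3x3 rotation matrix whose columns are the frame's x, y, z axes.
In Python, from station import * gives the robot as it stands.
- The arm moves only by the tool jog_arm, never from a script. Its argument "series" is a list of rows, each a list of 3 entries, a list of its own where there are three numbers: the shift along the tool's x, y, z in m, then the turn, a rotation vector about the tool's x, y, z in degrees, then the finger opening in m, from 0 to 0.087. A call has 1 to 10 rows; each row shifts and turns the commanded pose from where the row before left it, along the tool's axes as they then stand; what a row does not reach is not made up. A row lasts 1/8 s, in which the tool goes at most 62.5 mm and 10.7 degrees, less where a joint would pass 70% of its speed; a pose out of reach is approached as far as the arm can. A call is refused whole if a number of a shift passes 0.0625 or a number of a turn 10.7, either way. A call with a gripper value outside its range is refused whole. The fingers move at their own pace and stop on an object; the grip force is fixed at half the most. Time passes only in rows, so rows that do not move let the fingers close. It gives the time, the measured TCP pose, the force and the opening at its end, in the units of the state.
- sense(): the state, without advancing time (a new reading comes with each control period).
- capture(name): name is "side" or "top"; returns the picture (400x640x3 uint8, red, green, blue); there is no depth.
- camera_info(name): a dict with "fx", "fy", "cx", "cy" (pixels), "rvec" (rotation vector, rad) and "tvec" (3), from world to camera coordinates, as OpenCV has them. Camera axes: x right, y down, z forward; pixel columns grow to the right and rows downward; lengths in m; the calibration is good to about 2 mm. A picture is of the moment at which its call begins. camera_info takes no time and is no camera call.
- finish_job(): hands the job in, once; it reports no verdict.
The state is a dict: "time_s": time; "joints": joint angles; "joint_velocities": joint speeds; "effort": joint torques, N m; "tcp_pos": TCP position; "ee_rot": TCP orientation; "wrist_force": force on the tool from outside, world axes, zero at the start; "moment": the same for the moment, N m; "gripper_width": opening from 0.0 (shut) to 1.0 (fully open).
Only numpy, scipy, OpenCV 4.12 (cv2) and the standard library are available. Lean on these libraries where they do the work, as an engineer would, in place of code of your own. Each camera call takes 0.05 s, during which the arm holds its last target. There are 200 camera calls.

TASK

The chopping is done: close the round scrap opening in the middle of the chopping board with its steel lid (the bright metal one with the black knob). Slide the lid along the board, without lifting it off the wood, until it drops into the opening and lies level in it, then let go. Leave the dark wooden lid at the other end of the board where it is.

Things in the scene. Friction and masses are not known exactly. Their poses are not given: they have to be found in the camera images.
- steel_lid_knob (a point): Middle of the knob head of the steel lid, on its axis. Lid: flat disc of bright steel, 76 mm diameter, 10 mm thick, 0.16 kg; upright black knob at the centre (head 26 mm diameter, 24 mm high, on a 16 mm neck). Point: 34 mm above the disc's underside, 24 above its top face, 12 below the knob's top. z up. Starts lying flat on the chopping board, left or right of the opening.
- scrap_opening (a point): Centre of the ledge in the round pocket in the middle of the chopping board. Pocket: 96 mm diameter, 9 mm deep, so the lid has 10 mm play all round; inside the ledge a 50 mm chute over a dark pan. Board: fixed, light wood, dark ends, 150 x 320 mm, flat top 9 mm above this point and 30 mm above the worktop. z up, y along the board, x across.
- wooden_lid_knob (a point): Middle of the knob head of the other lid, to be left alone: a loose dark wooden jar lid, disc 82 mm diameter, 10 mm thick, knob of the same form. z up. Lies on the board's other end, left or right. Behind the board: a full dish rack on the right (front at x about 0.57), and a wall cabinet (x over 0.58, z over 0.5) into which a high or outstretched wrist would run.

How it is judged:
By the outcome, as a careful person would: the job done as asked, in the order asked, and still so for the second after the job is handed in, with the robot touching nothing.
It also fails if it takes over 32 s, if anything falls off the work surface, if the arm or the gripper's body presses on something with over 40 N, if the wrist force passes 120 N, or if a joint passes its speed limit or range.

## Working session

There is one attempt and no reset: what is moved stays moved. The work goes in short steps, Python scripts to look and compute and a tool call to move; the robot and the scene stay as the last step left them, time stands still between calls to the robot, and variables do not carry over. Pictures are saved under pics/ and viewed, about 8 in all and at most 12, crops included, and the job is handed in when it is done.

Besides the shell and the picture viewer there is one more tool, called after ">>>" as a command line: name --argument value ..., lists and objects as JSON in quotes. jog_arm: Moves the arm, as the interface text tells. Its arguments: {"type":"object","properties":{"series":{"type":"array","items":{"type":"array"}}},"required":["series"]}

```bash
mkdir -p pics; cat > h.py <<'E'
from station import *
import numpy as np, cv2
def cam(n):
    c=camera_info(n);R=cv2.Rodrigues(np.array(c["rvec"],float))[0];t=np.array(c["tvec"],float)
    K=np.array([[c["fx"],0,c["cx"]],[0,c["fy"],c["cy"]],[0,0,1]]);return K,R,t
def ray(n,u,v):
    K,R,t=cam(n);d=R.T@np.linalg.solve(K,[u,v,1.]);return -R.T@t,d
def onz(n,u,v,z):
    o,d=ray(n,u,v);return o+d*(z-o[2])/d[2]
def proj(n,p):
    K,R,t=cam(n);q=K@(R@np.array(p,float)+t);return q[:2]/q[2]
def two(a,b):
    o1,d1=ray("top",*a);o2,d2=ray("side",*b)
    s=np.linalg.lstsq(np.c_[d1,-d2],o2-o1,rcond=None)[0]
    p,q=o1+d1*s[0],o2+d2*s[1];return (p+q)/2,np.linalg.norm(p-q)
def snap(n,f):
    im=capture(n);cv2.imwrite("pics/"+f,cv2.cvtColor(im,cv2.COLOR_RGB2BGR));return im
E
python3 - <<'E'
from h import *
np.set_printoptions(precision=4,suppress=True)
for n in("top","side"):
    snap(n,n+"1.png");K,R,t=cam(n);print(n,-R.T@t,K[0,0]);print(R)
s=sense();print(s["time_s"],s["tcp_pos"],s["ee_rot"],s["gripper_width"])
E
```

```text
top [0.3048 0.1816 0.917 ] 458.28117719043803
[[-0.019  -0.9997  0.0139]
 [-0.9833  0.0162 -0.181 ]
 [ 0.1808 -0.0171 -0.9834]]
side [0.0346 0.4389 0.7689] 375.729262451817
[[-0.5392 -0.8422 -0.0022]
 [-0.6669  0.4286 -0.6095]
 [ 0.5143 -0.3271 -0.7928]]
0.1 [ 0.2534 -0.5707  0.2216] [[-0.4056 -0.0009 -0.914 ]
 [ 0.914   0.0017 -0.4056]
 [ 0.002  -1.      0.0001]] 1.000601974373006
```

View pics/top1.png

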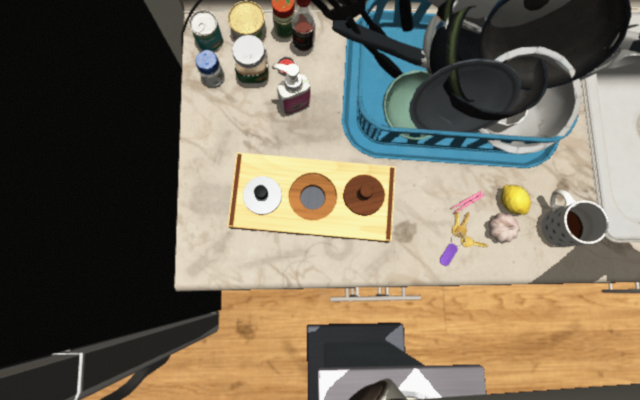

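View pics/side1.png

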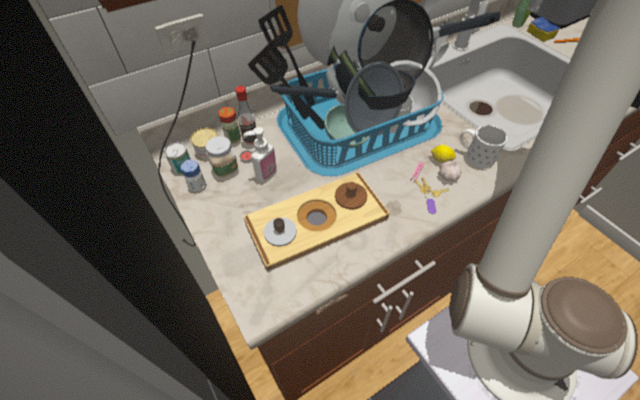

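The top view shows the steel lid at about (262,195), its knob at (261,192), the pocket at (312,197) and the wooden lid at (364,194). In the side view they are at (280,232), (317,215) and (351,195). Next I'll refine these with masks.

```bash
python3 - <<'E'
from h import *
np.set_printoptions(precision=4,suppress=True)
def blobs(m,amin):
    n,l,st,c=cv2.connectedComponentsWithStats(m.astype(np.uint8));return [(st[i].tolist(),c[i].round(1).tolist()) for i in range(1,n) if st[i,4]>amin]
R={"top":(230,155,395,242),"side":(245,175,390,265)}
for n in R:
    im=cv2.cvtColor(cv2.imread(f"pics/{n}1.png"),cv2.COLOR_BGR2HSV).astype(int);x0,y0,x1,y1=R[n]
    m0=np.zeros(im.shape[:2],bool);m0[y0:y1,x0:x1]=1;H,S,V=im[...,0],im[...,1],im[...,2]
    for nm,m in dict(steel=(S<50)&(V>150),black=(V<70),dark=(H<13)&(S>90)&(V<130),brown=(S>140)&(V<200)&(V>120)&(H<16),grey=(S<80)&(V<140)&(V>70)).items(): print(n,nm,blobs(m&m0,25))
E
python3 - <<'E'
import cv2,numpy as np
a=cv2.imread("pics/top1.png")[150:246,225:400];b=cv2.imread("pics/side1.png")[172:268,240:395]
f=lambda i:cv2.resize(i,(700,int(i.shape[0]*700/i.shape[1])))[:300+95] 
a=cv2.resize(a,None,fx=3,fy=3);b=cv2.resize(b,None,fx=3,fy=3);b=cv2.copyMakeBorder(b,0,0,0,a.shape[1]-b.shape[1],0)
cv2.imwrite("pics/c1.png",np.vstack([a,b]))
E
```

```text
top steel [([230, 155, 6, 41, 127], [231.4, 169.2]), ([279, 155, 116, 11, 589], [349.6, 158.4]), ([243, 176, 39, 39, 991], [262.0, 195.2]), ([393, 200, 2, 32, 49], [393.6, 217.8]), ([230, 229, 146, 13, 1021], [280.5, 237.0])]
top black [([255, 186, 12, 14, 136], [260.6, 192.4]), ([357, 190, 13, 10, 56], [361.3, 195.9])]
top dark [([230, 155, 10, 69, 120], [234.8, 188.6]), ([387, 169, 6, 69, 124], [389.7, 202.2]), ([344, 176, 40, 39, 993], [363.1, 192.4])]
top brown [([230, 155, 11, 70, 221], [234.8, 190.1]), ([387, 168, 7, 71, 224], [389.7, 202.7]), ([289, 174, 47, 41, 789], [313.0, 190.1]), ([349, 175, 32, 10, 43], [364.6, 177.8]), ([362, 186, 9, 8, 42], [365.5, 190.1]), ([348, 193, 36, 22, 389], [367.1, 205.1])]
top grey [([300, 186, 25, 23, 436], [312.1, 197.0])]
side steel [([245, 175, 102, 40, 1912], [280.1, 188.6]), ([362, 175, 28, 36, 529], [380.0, 186.9]), ([285, 215, 105, 50, 2434], [353.9, 248.9]), ([264, 217, 32, 28, 543], [279.9, 232.5]), ([245, 224, 18, 41, 382], [250.6, 250.6])]
side black []
side dark [([346, 187, 11, 12, 51], [350.2, 192.5])]
side brown [([336, 185, 10, 15, 50], [340.3, 192.7]), ([343, 194, 20, 14, 72], [353.3, 201.7])]
side grey [([249, 175, 25, 10, 133], [261.2, 178.5]), ([307, 211, 20, 14, 195], [316.4, 217.6]), ([273, 218, 12, 16, 122], [278.5, 225.3])]
```

View pics/c1.png

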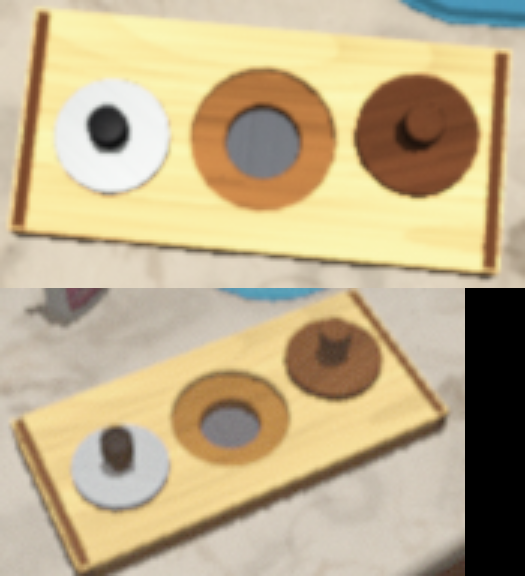

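The crop shows three circles. In top-view pixels, the steel disc is centred at (262.2,195.3), the pocket rim at (312.8,196.5) and the wooden disc at (364,195). In the side view, the steel disc is at (280,231) and the rim at (316.8,215.3).

```bash
python3 - <<'E'
from h import *
np.set_printoptions(precision=4,suppress=True)
o=lambda *a:print(onz(*a))
print("steel");o("top",262.2,195.3,.04);o("side",280,231,.04);o("top",261,193,.057)
print("knob2",two((261,192.6),(278.5,225)))
print("pocket");o("top",312.8,196.5,.03);o("side",316.8,215.3,.03);print(two((312.8,196.5),(316.8,215.3)))
print("wood");o("top",364,195,.04)
print("diam",np.linalg.norm(onz("top",288.7,196.5,.03)-onz("top",337,196.5,.03)),np.linalg.norm(onz("top",243,195,.04)-onz("top",282,195,.04)))
print("board dir",onz("top",236,156,.03)-onz("top",392,169,.03))
E
```

```text
steel
[0.4827 0.2613 0.04  ]
[0.4821 0.2653 0.04  ]
[0.4838 0.2621 0.057 ]
knob2 (array([0.4855, 0.2634, 0.0584]), np.float64(0.003765000656843593))
pocket
[0.4807 0.1625 0.03  ]
[0.4798 0.1668 0.03  ]
(array([0.4829, 0.1634, 0.0232]), np.float64(0.0026219876644989616))
wood
[0.4801 0.0626 0.04  ]
diam 0.0953323685087931 0.07591840571921922
board dir [0.0316 0.3116 0.    ]
```

>>> jog_arm --series '[[[0,0,0],[0,8,0],0.06],[[0,0,0],[0,8,0],0.06],[[0,0,0],[0,8,0],0.06],[[0.055,0,-0.015],[0,0,0],0.06],[[0.055,0,-0.015],[0,0,0],0.06],[[0.055,0,-0.015],[0,0,0],0.06],[[0.055,0,-0.015],[0,0,0],0.06],[[0.055,0,-0.015],[0,0,0],0.06],[[0.055,0,-0.015],[0,0,0],0.06],[[0.055,0,-0.015],[0,0,0],0.06]]'

```text
time_s: 1.35
tcp_pos: [0.359, -0.1846, 0.2225]
ee_rot: [[0.001, 0.0, -1.0], [1.0, 0.0, 0.001], [0.0, -1.0, -0.0]]
wrist_force: [1.7, -1.0, 0.2]
gripper_width: 0.688
```

>>> jog_arm --series '[[[0.05,0,-0.014],[0,0,0],0.06],[[0.05,0,-0.014],[0,0,0],0.06],[[0.05,0,-0.014],[0,0,0],0.06],[[0.05,0,-0.014],[0,0,0],0.06],[[0.05,0,-0.014],[0,0,0],0.06],[[0.05,0.015,-0.014],[0,0,0],0.06],[[0.05,0.03,-0.014],[0,0,0],0.06],[[0.05,0.03,-0.014],[0,0,0],0.06],[[0.047,0.02,-0.012],[0,0,0],0.06],[[0,0,0],[0,0,0],0.06]]'

```text
time_s: 2.6
tcp_pos: [0.4831, 0.2625, 0.1247]
ee_rot: [[-0.002, -0.003, -1.0], [1.0, -0.003, -0.002], [-0.003, -1.0, 0.003]]
wrist_force: [0.8, -1.1, -0.3]
gripper_width: 0.686
```

```bash
python3 - <<'E'
from h import *
s=sense();p=np.array(s["tcp_pos"]);print(s["time_s"],p,s["wrist_force"])
t=snap("top","t2.png");d=snap("side","s2.png")
print(proj("top",p),proj("side",p),proj("top",[.483,.263,.064]),proj("side",[.483,.263,.064]))
a=cv2.imread("pics/t2.png")[140:260,200:400];b=cv2.imread("pics/s2.png")[140:270,200:400]
cv2.imwrite("pics/c2.png",cv2.resize(np.vstack([a,b]),None,fx=2.3,fy=2.3))
E
```

```text
2.6 [0.48307497 0.262475   0.12474216] [ 0.81058367 -1.13194939 -0.31022065]
[257.17858952 185.64135628] [277.46792037 208.39434254] [260.15972667 192.66650343] [279.79314937 224.46520823]
```

View pics/c2.png

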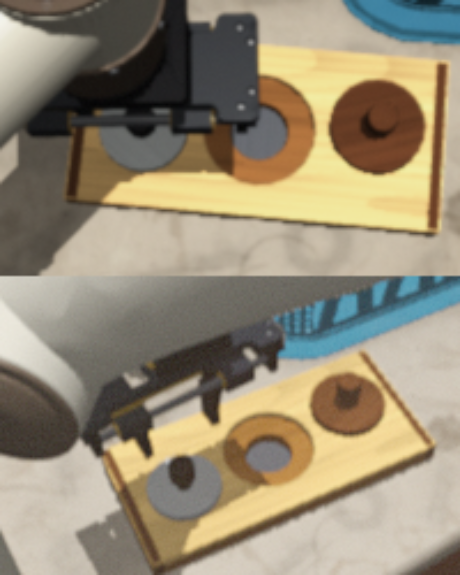

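The two fingertips, at about (264,217) and (292,203) in the side view, straddle the knob symmetrically, and the lids haven't moved. Next I'll lower the gripper and close it.

>>> jog_arm --series '[[[0,0.025,0],[0,0,0],0.06],[[0,0.025,0],[0,0,0],0.06],[[0,0.018,-0.001],[0,0,0],0.06],[[0,0.009,0],[0,0,0],0.06],[[0,0,0],[0,0,0],0.06]]'

```text
time_s: 3.32
tcp_pos: [0.4845, 0.2598, 0.0509]
ee_rot: [[0.002, -0.0, -1.0], [1.0, -0.0, 0.002], [-0.0, -1.0, 0.0]]
wrist_force: [-0.0, -0.2, -0.1]
gripper_width: 0.687
```

>>> jog_arm --series '[[[0,0,0],[0,0,0],0.045],[[0,0,0],[0,0,0],0.035],[[0,0,0],[0,0,0],0.03],[[0,0,0],[0,0,0],0.026],[[0,0,0],[0,0,0],0.024],[[0,0,0],[0,0,0],0.02],[[0,0,0],[0,0,0],0.02],[[0,0,0],[0,0,0],0.02]]'

```text
time_s: 4.32
tcp_pos: [0.4849, 0.261, 0.0508]
ee_rot: [[0.001, 0.001, -1.0], [1.0, 0.001, 0.001], [0.001, -1.0, -0.001]]
wrist_force: [0.6, 2.0, 0.6]
gripper_width: 0.29
```

The opening reads 25 mm, so the knob is gripped. I'll start sliding with a slight downward bias and check the force.

>>> jog_arm --series '[[[0,0.001,0],[0,0,0],0.02],[[-0.005,0,0],[0,0,0],0.02],[[-0.01,0,0],[0,0,0],0.02]]'

```text
time_s: 4.7
tcp_pos: [0.486, 0.2473, 0.0508]
ee_rot: [[-0.0, 0.004, -1.0], [1.0, 0.003, -0.0], [0.003, -1.0, -0.004]]
wrist_force: [1.2, 5.5, 5.4]
gripper_width: 0.287
```

>>> jog_arm --series '[[[-0.012,0,0],[0,0,0],0.02],[[-0.012,0,0.001],[0,0,0],0.02],[[-0.012,0,0.001],[0,0,0],0.02],[[-0.012,0,0.001],[0,0,0],0.02],[[-0.012,0,0],[0,0,0],0.02],[[-0.012,0,0],[0,0,0],0.02],[[-0.01,0,0],[0,0,0],0.02],[[0,0,0],[0,0,0],0.02]]'

```text
time_s: 5.7
tcp_pos: [0.4795, 0.1612, 0.0482]
ee_rot: [[0.003, -0.004, -1.0], [1.0, -0.003, 0.003], [-0.003, -1.0, 0.004]]
wrist_force: [-0.7, 0.5, -1.9]
gripper_width: 0.289
```

```bash
python3 - <<'E'
from h import *
s=sense();p=np.array(s["tcp_pos"]);print(s["time_s"],p,s["wrist_force"])
snap("top","t3.png");snap("side","s3.png")
a=cv2.imread("pics/t3.png")[140:260,200:400];b=cv2.imread("pics/s3.png")[150:270,230:400]
b=cv2.copyMakeBorder(b,0,0,0,30,0)
cv2.imwrite("pics/c3.png",cv2.resize(np.vstack([a,b]),None,fx=2.5,fy=2.5,interpolation=cv2.INTER_CUBIC))
E
```

```text
5.7 [0.47954722 0.16117939 0.04823643] [-0.74840612  0.52433257 -1.94413874]
```

View pics/c3.png

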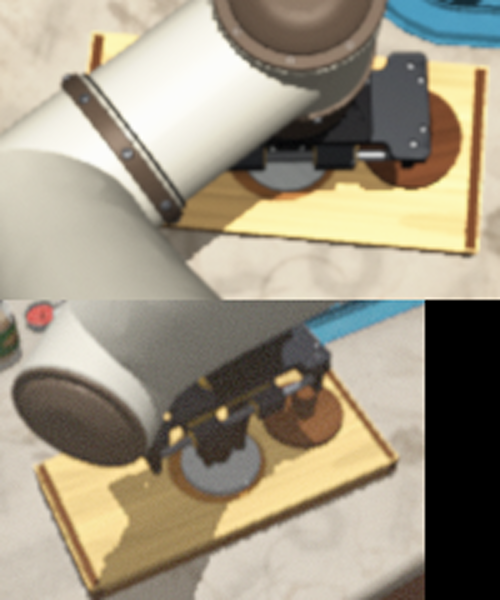

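The side crop shows the grey disc inside the brown rim, with the disc spanning 178–262 and the rim 168–268. The upward force has gone and the measured force is just the lid's weight. Next I'll lower it the rest of the way.

>>> jog_arm --series '[[[0,0.002,0],[0,0,0],0.02],[[0,0.002,0],[0,0,0],0.02],[[0,0.001,0],[0,0,0],0.02],[[0,0.001,0],[0,0,0],0.02],[[0,0,0],[0,0,0],0.02],[[0,0,0],[0,0,0],0.02]]'

```text
time_s: 6.55
tcp_pos: [0.4814, 0.1636, 0.0436]
ee_rot: [[0.001, 0.0, -1.0], [1.0, 0.0, 0.001], [0.0, -1.0, -0.0]]
wrist_force: [1.3, -0.9, -2.4]
gripper_width: 0.291
```

>>> jog_arm --series '[[[0,0.001,0],[0,0,0],0.02],[[0,0.001,0],[0,0,0],0.02],[[0,0.001,0],[0,0,0],0.02],[[0,0,0],[0,0,0],0.02]]'

```text
time_s: 7.05
tcp_pos: [0.4814, 0.1635, 0.0417]
ee_rot: [[0.001, 0.0, -1.0], [1.0, -0.0, 0.001], [-0.0, -1.0, -0.0]]
wrist_force: [-2.6, 0.0, 7.4]
gripper_width: 0.291
```

The lid has dropped 9.1 mm and the ledge is pushing back with 7 N, so it is seated. I'll release it with a small opening and rise straight up.

>>> jog_arm --series '[[[0,0,0],[0,0,0],0.03],[[0,0,0],[0,0,0],0.036],[[0,0,0],[0,0,0],0.042],[[0,0,0],[0,0,0],0.042],[[0,-0.01,0],[0,0,0],0.042],[[0,-0.02,0],[0,0,0],0.042],[[0,-0.04,0],[0,0,0],0.042],[[0,-0.06,0],[0,0,0],0.042],[[0,-0.04,0.03],[0,0,0],0.042]]'

```text
time_s: 8.18
tcp_pos: [0.453, 0.1642, 0.214]
ee_rot: [[0.002, 0.004, -1.0], [1.0, 0.002, 0.002], [0.002, -1.0, -0.004]]
wrist_force: [-0.6, -0.1, 0.4]
gripper_width: 0.481
```

>>> jog_arm --series '[[[-0.05,0,0.01],[0,0,0],0.042],[[-0.06,0,0.01],[0,0,0],0.042],[[-0.06,0,0.01],[0,0,0],0.042],[[-0.06,0,0.01],[0,0,0],0.042],[[-0.05,0,0],[0,0,0],0.042],[[-0.03,0,0],[0,0,0],0.042],[[0,0,0],[0,0,0],0.042]]'

```text
time_s: 9.05
tcp_pos: [0.4108, -0.1479, 0.211]
ee_rot: [[0.005, 0.001, -1.0], [1.0, -0.0, 0.005], [-0.0, -1.0, -0.001]]
wrist_force: [0.2, -0.0, -0.3]
gripper_width: 0.485
```

```bash
python3 - <<'E'
from h import *
s=sense();print(s["time_s"],s["tcp_pos"],s["wrist_force"])
snap("top","t4.png");snap("side","s4.png")
a=cv2.imread("pics/t4.png")[150:246,225:400];b=cv2.imread("pics/s4.png")[172:268,240:395]
a=cv2.resize(a,None,fx=3,fy=3);b=cv2.resize(b,None,fx=3,fy=3);b=cv2.copyMakeBorder(b,0,0,0,a.shape[1]-b.shape[1],0)
cv2.imwrite("pics/c4.png",np.vstack([a,b]))
E
```

```text
9.05 [ 0.41075761 -0.14790188  0.21101649] [ 0.21711518 -0.03956499 -0.34916435]
```

View pics/c4.png

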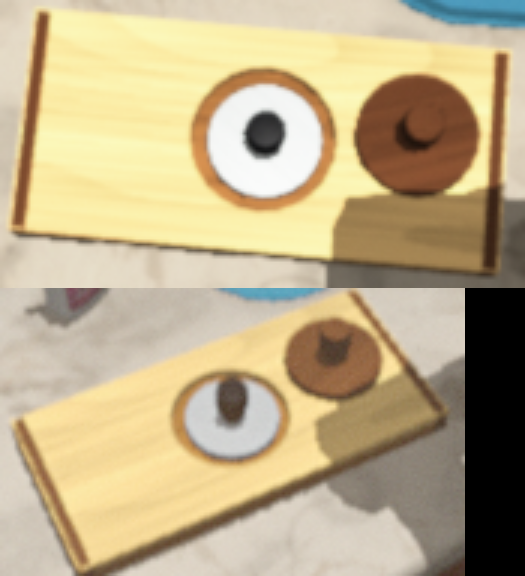

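The lid lies level inside the rim with a gap all round: in the crop the disc is centred at about (265,140) and the pocket at (263,139). The wooden lid is still at (417,134), where it was in the first crop.

```bash
python3 -c "
from station import *
print(finish_job())"
```

```text
the job is handed in; nothing more can be done
None
```

The steel lid now closes the scrap opening, and I handed the job in at about 9 s of the 32 s allowed. I gripped the lid by its knob, slid it along the board with light downward pressure until it was over the opening, lowered it in, let go and moved the arm clear.

- **Seating:** the tool had dropped 9.1 mm from its sliding height, matching the 9 mm pocket, and about 7 N of upward force showed the lid resting on the ledge.
- **Final pictures:** both views show the lid level inside the rim with a gap all round. The wooden lid has not moved.
- **Lid leaving the wood:** at the end of the slide the measured upward force vanished once the lid was over the pocket. I took that as it hanging over the opening. The force stayed that way until I lowered it onto the ledge.
- **Disagreements:** the two cameras differed by about 4 mm along the board, and the tool sat 2–4 mm above its commanded height during the grasp. The pocket's 10 mm play covered the first, and the second made no difference to the grip.

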